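Load the reagent cartridge into the water analyser

ROBOT

A 6-joint arm with a two-finger parallel gripper is mounted at the origin on the work surface. World frame = base frame: x ahead of the robot, y to its left, z up, the work surface at z = 0. Lengths are in m, angles in rad, forces in N, time in s.
With the tool pointing down it reaches from about 0.35 to 0.875 m from the base axis. Payload 4.2 kg.
Tool frame: the origin (TCP) lies midway between the tips of the shut fingers; the grasp point (between the pads) lies 19 mm behind it; z points along the fingers, y is the line along which they close (so a half turn about z gives the same grasp; the last joint's range is limited). The gripper opens to 87 mm and grips with 3 to 60 N. Pads are 19 mm wide; open, the fingers measure 117 mm over their backs; the gripper's body (75 mm by 190 mm) begins 51 mm behind the grasp point.
Start: joints at [1.524, 0.385, 0.008, 0, -1.194, -0.259], TCP at [0.188, 0.596, 0.223] pointing down, gripper open.
Joint ranges: [-3.14, 3.14], [-1.21, 2.06], [-1.07, 1.41], [-3.16, 2.05], [-2.99, -0.16], [-3.1, 3.1]. Speed limits (rad/s): [2.79, 2.79, 3.14, 3.14, 3.14, 3.14].

INTERFACE

Orientations are given as a unit quaternion [w, x, y, z].
In Python, from plant import robot, imaging gives the robot as it stands. The module is installed in compiled form; this text tells all that it offers.
- The arm moves only by the tool jog_arm, never from a script. Its argument "plan" is a list of rows, each an object with "fingers": the opening, from -1 (shut) to 1 (fully open); "translation": the shift along the tool's x, y, z as a fraction of full scale, a list of three; "turn": the turn about the tool's z as a fraction of full scale. A call has 1 to 10 rows; each row is the pose to reach, as a shift and turn from the pose commanded when the call began, along the tool's axes at that moment; what a row does not reach only later rows make up. Full scale, the value 1, is 200 mm for a shift and 90 degrees for a turn. A row lasts 1/8 s, in which the tool goes at most 62.5 mm and 10.7 degrees, less where a joint would pass 70% of its speed; a pose out of reach is approached as far as the arm can. A call with a number of a shift or a turn outside -1 to 1 is refused whole. A call with a gripper value outside its range is refused whole. The fingers move at their own pace and stop on an object; "force" is the grip in N (left out, the last holds). Time passes only in rows, so rows that repeat a pose let the fingers close. It gives the time, the measured TCP pose, the force, the opening and the grip force at its end, in the units of the state.
- robot.get_obs(): the state, without advancing time (a new reading comes with each control period).
- imaging.capture(name): name is "side" or "top" or "wrist"; returns a dict with "pixels" (420x560x3 uint8, red, green, blue), "depth" (420x560 float32, m along the optical axis (not along the pixel's ray), 0 where there is no reading), "fx", "fy", "cx", "cy" (pixels), "R" (3x3) and "t" (3): a world point X has camera coordinates R X + t; the wrist camera has in their place "T_tool_cam" (4x4, takes a point from camera to tool coordinates, whose origin is the TCP and whose axes are the flange's). Camera axes: x right, y down, z forward; pixel columns grow to the right and rows downward; lengths in m; the calibration is good to about 2 mm. A picture is of the moment at which its call begins: read the wrist's pose just before it.
- robot.job_done(): hands the job in; it is judged then, once.
The state is a dict: "t": time; "joint_pos": joint angles; "qd": joint speeds; "joint_torque": joint torques, N m; "tool_pos": TCP position; "eef_rot": TCP orientation; "force": force on the tool from outside, world axes, zero at the start; "wrist_torque": the same for the moment, N m; "grip_width": opening from 0.0 (shut) to 1.0 (fully open); "finger_force": force on a finger pad.
Only numpy, scipy, OpenCV 4.12 (cv2) and the standard library are available. Lean on these libraries where they do the work, as an engineer would, in place of code of your own. Each camera call takes 0.05 s, during which the arm holds its last target. There are 200 camera calls.

TASK

Take the white reagent cartridge off the barbed hook without forcing the hook: raise it, tilt it and ease its eye back over the upturned tip. Then put it upright, foot first, into the shaft on top of the analyser, push it down against the spring until the catch snaps over its shoulder, and let go so that it stays latched. Leave the sample bottle, carton and vial where they stand.

Things in the scene. Friction and masses are not known exactly. Their poses are not given: they have to be found in the camera images.
- cartridge: White plastic cartridge, 126 mm tall, about 90 g; a half turn about z is the same. Origin: centre of its underside, z up, y width, x thickness (along the hook's shaft while it hangs upright). From below: body 22 (x) x 30 (y) mm, z 0 to 60 (lowest 4 mm 18 x 26), its top being the shoulder on both x sides; tab 8 x 30, z 60 to 96, with the eye; grip head 14 x 30, z 96 to 126.
- eye (a point): Centre of the rectangular eye, 18 mm wide (y) and 20 mm high (z 70 to 90 of the cartridge), that goes through the 8 mm tab along x; 80 mm above the underside; axes as the cartridge. At the start its top edge rests on the hook's shaft.
- grip_head (a point): Centre of the cartridge's ribbed grip head, 111 mm above its underside: 14 (x) x 30 (y) x 30 (z) mm, to be gripped from above across its 30 mm width (y).
- hook_stand: Fixed steel stand with one barbed hook. Origin: centre of the underside of its 120 x 90 x 12 mm base. A 10 mm post rises at x = -35 mm, no higher than the hook. From its top a level round shaft, 5 mm thick, axis at z = 145 mm, runs along the stand's +x (away from the robot within 20 degrees) to the bend.
- hook_bend (a point): The bend, at x = 45, z = 145 mm of the stand, axes as the stand: from here the 5 mm wire rises 65 degrees from level, still towards +x, for 20 mm (the barb). The thick tab cannot pass it upright: with the wire in mid-eye, swing the cartridge's foot out towards the stand's +x by 20 to 35 degrees (its head leans back to the post) and let the eye follow shaft, bend and barb.
- hook_tip (a point): End of the barb (centre of its 5 mm rounded end), 53.5 mm ahead (+x) of the stand's origin and 163.1 mm up.
- analyser: Fixed grey instrument box 120 (x) x 110 (y) x 110 (z) mm, screen on its +x side. Origin: centre of its underside; the shaft lies on its z axis and is 25 (x) x 33 (y) mm wide, so the cartridge enters upright with its x along the analyser's x, either way round. A black 45 degree lead-in lip stands 6 mm above the top round the mouth.
- shaft_mouth (a point): Centre of the shaft's mouth at the top of the box, 110 mm above its underside, at the foot of the lip; axes as the analyser.
- follower (a joint): Depth in m of the spring-loaded plate in the shaft: 0 at rest, its top 30 mm below the mouth; 0.048 at its stop. Spring about 2 N at rest, 8 N at the bottom; with the catch up to 15 N is needed. The cartridge latches at about 0.045 (underside 75 mm, shoulder 15 mm below the mouth); press slightly past that, towards the stop.
- catch (a joint): Travel in m of the spring-loaded steel catch in the shaft's +x wall: 0 home (nose 6.5 mm out into the shaft, sloped on top, flat underside 15 mm below the mouth), 0.009 fully back. The cartridge's body pushes it back (1.5 to 4 N) going down; it springs home over the shoulder when latched.
- catch_nose (a point): Inner lower edge of the catch's nose.
- sample_bottle: Bystander: capped clear bottle, 64 mm diameter, 170 mm tall; origin centre of its underside.
- carton: Bystander: paper carton 75 x 45 x 28 mm lying flat; origin centre of its underside.
- vial: Bystander: capped glass vial, 24 mm diameter, 55 mm tall; origin centre of its underside.
Things that resemble listed ones, but are neither listed nor needed, are in the scene too. Leave any purple or yellow look-alike of the analyser alone.

How it is judged:
On the way:
1. the cartridge is clear of the hook, its eye more than 90 mm from the hook's tip (distance between eye and hook_tip above 0.09 m and contact force between cartridge and hook_stand below 0.1 N), for 0.2 s.
At the end, for the whole second after the job is handed in: The cartridge stands upright (within 0.1 rad) and at rest in the analyser's shaft, within 6 mm of its axis, its underside 30 to 37.5 mm above the analyser's underside, the follower pressed more than 43 mm and the catch home (under 2.5 mm) over the shoulder (value of joint follower above 0.043 m and value of joint catch below 0.0025 m and z of cartridge in the frame of analyser between 0.03 and 0.0375 m and horizontal distance between cartridge and analyser below 0.006 m and angle between cartridge's own z axis and vertical below 0.1 rad and linear speed of cartridge below 0.02 m/s); the robot touches nothing.
It fails at once if the hook is forced: more than 20 N between the cartridge and the hook stand (contact force between cartridge and hook_stand above 20 N).
It fails at once if the sample bottle is moved more than 30 mm (distance of sample_bottle from where it was at the start of the episode above 0.03 m).
It fails at once if the carton is moved more than 30 mm (distance of carton from where it was at the start of the episode above 0.03 m).
It fails at once if the vial is moved more than 30 mm (distance of vial from where it was at the start of the episode above 0.03 m).
It also fails if it takes over 61 s, if anything falls off the work surface, if the arm or the gripper's body presses on something with over 40 N, if the wrist force passes 120 N, or if a joint passes its speed limit or range.

## Working session

There is one attempt and no reset: what is moved stays moved. The work goes in short steps, Python scripts to look and compute and a tool call to move; the robot and the scene stay as the last step left them, time stands still between calls to the robot, and variables do not carry over. Pictures are saved under pics/ and viewed, at most 10 in all, crops included, and the job is handed in when it is done.

Besides the shell and the picture viewer there is one more tool, called after "Request:" by a JSON object that holds its "fn" and its "kwargs", one argument or row to a line. jog_arm: Moves the arm, as the interface text tells. Its arguments: {"type":"object","properties":{"plan":{"type":"array"},"force":{"type":"number"}},"required":["plan"]}

```bash
mkdir -p pics; cat > h.py <<'E'
from plant import robot, imaging
import numpy as np, cv2
from scipy.spatial.transform import Rotation as Rn
def pose(o=None):
    o=o or robot.get_obs(); q=o['eef_rot']; return np.array(o['tool_pos']), Rn.from_quat([q[1],q[2],q[3],q[0]]).as_matrix()
def cloud(name):
    if name=='wrist': p,R=pose()
    c=imaging.capture(name); d=c['depth']; v,u=np.mgrid[:420,:560]
    P=np.stack([(u-c['cx'])/c['fx']*d,(v-c['cy'])/c['fy']*d,d],-1)
    if name=='wrist':
        T=c['T_tool_cam']; W=(P@T[:3,:3].T+T[:3,3])@R.T+p
    else: W=(P-c['t'])@c['R']
    W[d==0]=np.nan
    return c,W
def save(c,n,crop=None,s=1):
    im=c['pixels'][:,:,::-1]
    if crop: im=im[crop[1]:crop[3],crop[0]:crop[2]]
    cv2.imwrite('pics/'+n,cv2.resize(im,None,fx=s,fy=s,interpolation=cv2.INTER_CUBIC))
E
python3 - <<'E'
from h import *
o=robot.get_obs(); print(o); p,R=pose(o); print(R.round(3))
ims=[]
for n in ['side','top']:
    c,W=cloud(n); np.savez(n+'.npz',W=W,**c); save(c,n+'0.png')
    print(n,c['fx'],c['R'].round(3),c['t'])
E
```

```text
{'t': 0.0, 'joint_pos': array([ 1.52362094e+00,  3.85568257e-01,  6.63662679e-03, -5.05509603e-04,
       -1.19400631e+00, -2.58596249e-01]), 'qd': array([-0.00012912,  0.00109533, -0.00195499,  0.00072586, -0.00176986,
        0.00123466]), 'joint_torque': array([-1.43306097e-03, -3.90666175e+01,  1.87411469e+01,  4.21997845e+00,
        1.10638904e-02, -1.85866861e-04]), 'tool_pos': array([0.1879448 , 0.59544169, 0.22145581]), 'eef_rot': array([ 1.08961526e-03,  9.88320910e-01, -1.52382992e-01, -1.20628531e-04]), 'force': array([-0.6766419 ,  0.12572254, -0.17000766]), 'wrist_torque': array([-0.01119501, -0.01479111, -0.02298317]), 'finger_force': 0.0, 'grip_width': 0.9999066122499933}
[[ 0.954 -0.301 -0.001]
 [-0.301 -0.954 -0.002]
 [ 0.     0.002 -1.   ]]
side 389.80145408151185 [[-0.968 -0.25  -0.024]
 [-0.126  0.566 -0.815]
 [ 0.217 -0.786 -0.579]] [0.53325301 0.21953487 0.63956551]
top 526.3063115479516 [[-0.016 -1.     0.002]
 [-0.976  0.015 -0.219]
 [ 0.219 -0.005 -0.976]] [-0.05269822  0.59700381  1.22424939]
```

View pics/side0.png

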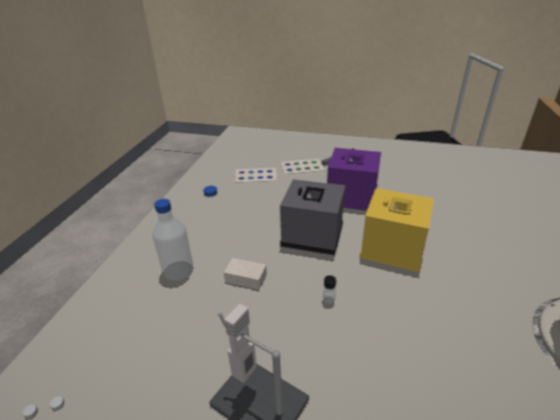

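View pics/top0.png

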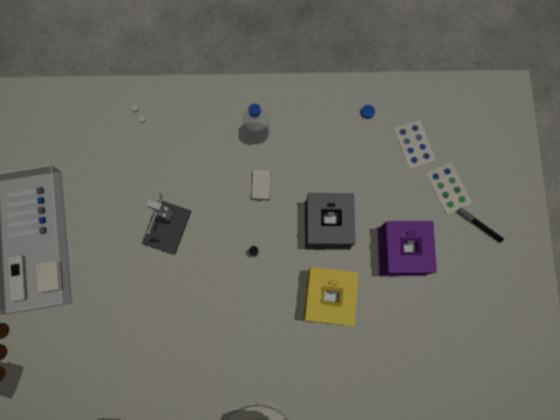

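Side view: the white cartridge hangs at (238,340) on the stand at (260,395). The grey analyser is at (313,215), with purple (353,178) and yellow (398,228) look-alikes. In the top view the stand is at (165,227), the cartridge head at (163,210) and the grey analyser at (330,220), with its catch mark at (331,205) on the world +x side.

Candidates: for the cartridge, the white thing on the hook (side 238,335) and the white items in the tray (top 20,210). For the analyser, grey, purple and yellow. By the description I choose the hooked cartridge and the grey box, and will check both in a crop.

```bash
python3 - <<'E'
from h import *
t=np.load('top.npz'); s=np.load('side.npz')
def rect(P):
    (c,sz,a)=cv2.minAreaRect(P[:,:2].astype(np.float32)*1000); return np.round(c,1),np.round(sz,1),round(a,1),len(P)
for n,d,boxA,boxH in [('top',t,(295,180,365,260),(135,180,200,260)),('side',s,(270,170,355,255),(200,295,315,419))]:
    W=d['W']; 
    def sub(b): return W[b[1]:b[3],b[0]:b[2]].reshape(-1,3), d['pixels'][b[1]:b[3],b[0]:b[2]].reshape(-1,3).astype(int)
    P,C=sub(boxA); z=P[:,2]
    print(n,'analyser top',rect(P[(z>.104)&(z<.122)]), np.nanmedian(z[(z>.1)&(z<.12)]))
    P,C=sub(boxH); z=P[:,2]
    print('base',rect(P[(z>.006)&(z<.02)&(C.max(1)<90)]))
    m=(z>.125)&(z<.21); print('above',m.sum())
    for lo,hi in [(.13,.142),(.142,.15),(.15,.16),(.16,.17),(.17,.178),(.178,.19),(.19,.21)]:
        k=(z>lo)&(z<hi)
        if k.sum()>3: print(lo,rect(P[k]),np.median(z[k]).round(4), C[k].mean(0).round())
a=cv2.resize(t['pixels'][180:260,130:210,::-1],(400,400),interpolation=3); b=cv2.resize(s['pixels'][295:415,195:315,::-1],(400,400),interpolation=3)
c=cv2.resize(t['pixels'][185:255,295:365,::-1],(400,200),interpolation=3)
cv2.imwrite('pics/crop1.png',np.hstack([a,b]))
E
```

```text
top analyser top (array([ 529.6, -182.3]), array([110.2, 122.1]), 89.0, 2243) 0.1110397905543353
base (array([529.8, 224.1]), array([ 90.2, 119.2]), 70.7, 1299)
above 235
0.13 (array([521.9, 218.7]), array([ 4.2, 66.5]), 61.0, 15) 0.1356 [68. 68. 66.]
0.142 (array([529.7, 218.2]), array([18.9, 83. ]), 70.0, 66) 0.1474 [89. 91. 87.]
0.15 (array([535. , 221.1]), array([21.3, 88.1]), 59.6, 28) 0.1532 [85. 86. 82.]
0.16 (array([558., 209.]), array([25.8, 41.3]), 51.8, 19) 0.1654 [86. 86. 81.]
0.17 (array([557.4, 208.2]), array([23.5, 36.5]), 56.2, 15) 0.1745 [97. 95. 91.]
0.178 (array([551.9, 217.2]), array([31.8, 13.7]), 70.3, 88) 0.184 [132. 130. 124.]
side analyser top (array([ 524.1, -218.6]), array([195.7, 126.3]), 85.0, 1645) 0.10836583007718015
base (array([526.6, 226.7]), array([ 88.6, 118.4]), 71.4, 3193)
above 1132
0.13 (array([522.6, 231.2]), array([31.1, 64.9]), 63.9, 120) 0.1362 [103. 100.  99.]
0.142 (array([531.4, 221.7]), array([28.9, 86.6]), 80.9, 257) 0.1459 [121. 120. 118.]
0.15 (array([559.7, 216. ]), array([30. , 36.6]), 75.3, 117) 0.1555 [105. 101. 100.]
0.16 (array([558.8, 220.5]), array([42.4, 28.5]), 1.1, 156) 0.1645 [97. 94. 93.]
0.17 (array([545.3, 221.9]), array([32.7, 13.7]), 45.2, 108) 0.1745 [94. 90. 90.]
0.178 (array([549.6, 217.9]), array([31.1, 15.6]), 70.5, 278) 0.1824 [168. 162. 161.]
```

View pics/crop1.png

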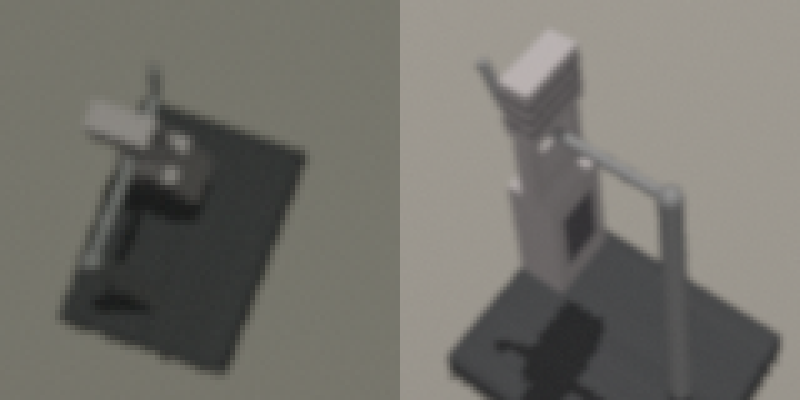

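The crop confirms it: white cartridge with ribbed head and eye on the barbed hook. Its head centre is about (0.550, 0.217), top at 0.184, and its yaw of −19.6° matches the stand. Approaching.

Request:
{"fn": "jog_arm", "kwargs": {
  "plan": [
    {"fingers": 1, "translation": [0.3, 0.16, -0.2], "turn": 0.023},
    {"fingers": 1, "translation": [0.55, 0.3, -0.2], "turn": 0.023},
    {"fingers": 1, "translation": [0.8, 0.45, -0.2], "turn": 0.023},
    {"fingers": 1, "translation": [1, 0.55, -0.2], "turn": 0.023},
    {"fingers": 1, "translation": [1, 0.55, -0.2], "turn": 0.023}
  ],
  "force": 10
}}

```text
t: 0.72
tool_pos: [0.3474, 0.4283, 0.2625]
eef_rot: [0.0, 0.985, -0.172, -0.0]
force: [-0.1, 0.7, -0.6]
grip_width: 1.002
finger_force: 0.0
```

```bash
cat >> h.py <<'E'
def go(target,yaw=None):
    "tool-axis shift (fractions) and turn to reach world target"
    o=robot.get_obs(); p,R=pose(o); d=R.T@(np.array(target)-p)/.2
    y=np.degrees(np.arctan2(R[1,0],R[0,0])); print('t',round(o['t'],2),'p',p.round(4),'yaw',y.round(2),'f',o['force'].round(1),o['grip_width'].round(3),o['finger_force'])
    print('shift',d.round(4), 'turn', None if yaw is None else round((y-yaw)/90,4))
E
python3 -c "
from h import *
go([.5505,.2175,.25],-19.6)"
```

```text
Traceback (most recent call last):
  File "h.py", line 22, in go
    y=np.degrees(np.arctan2(R[1,0],R[0,0])); print('t',round(o['t'],2),'p',p.round(4),'yaw',y.round(2),'f',o['force'].round(1),o['grip_width'].round(3),o['finger_force'])
                                                                                                                               ^^^^^^^^^^^^^^^^^^^^^
AttributeError: 'float' object has no attribute 'round'
```

Request:
{"fn": "jog_arm", "kwargs": {
  "plan": [
    {"fingers": 1, "translation": [0.3, 0.15, 0], "turn": 0},
    {"fingers": 1, "translation": [0.6, 0.3, 0], "turn": 0},
    {"fingers": 1, "translation": [0.9, 0.45, 0], "turn": 0},
    {"fingers": 1, "translation": [1, 0.5, 0], "turn": 0},
    {"fingers": 1, "translation": [1, 0.5, 0], "turn": 0}
  ]
}}

```text
t: 1.35
tool_pos: [0.5015, 0.2684, 0.2617]
eef_rot: [0.0, 0.985, -0.172, -0.0]
force: [-0.0, 0.5, -0.4]
grip_width: 1.001
finger_force: 0.0
```

```bash
sed -i "s/o\['grip_width'\].round(3)/round(o['grip_width'],3)/" h.py
python3 -c "
from h import *
go([.5505,.2175,.25],-19.6)"
```

```text
t 1.35 p [0.5015 0.2684 0.2617] yaw -19.77 f [-0.   0.5 -0.4] 1.001 0.0
shift [0.3165 0.1568 0.0586] turn -0.0019
```

Request:
{"fn": "jog_arm", "kwargs": {
  "plan": [
    {"fingers": 1, "translation": [0.2, 0.1, 0], "turn": 0},
    {"fingers": 1, "translation": [0.316, 0.157, 0.05], "turn": 0},
    {"fingers": 1, "translation": [0.316, 0.157, 0.06], "turn": 0},
    {"fingers": 1, "translation": [0.316, 0.157, 0.06], "turn": 0}
  ]
}}

```text
t: 1.85
tool_pos: [0.5489, 0.22, 0.2503]
eef_rot: [0.0, 0.986, -0.169, -0.0]
force: [-0.5, 0.4, 0.3]
grip_width: 0.999
finger_force: 0.0
```

```bash
python3 - <<'E'
from h import *
c,W=cloud('wrist'); save(c,'w1.png')
P=W.reshape(-1,3); k=(P[:,2]>.178)&(P[:,2]<.19)&(np.hypot(P[:,0]-.55,P[:,1]-.217)<.03)
print(k.sum(), cv2.minAreaRect(P[k][:,:2].astype(np.float32)*1000), np.median(P[k][:,2]))
k=(P[:,2]>.139)&(P[:,2]<.152)&(np.hypot(P[:,0]-.5,P[:,1]-.23)<.06)
print(k.sum(), cv2.minAreaRect(P[k][:,:2].astype(np.float32)*1000), np.median(P[k][:,2]))
go([.5505,.2175,.152],-19.6)
E
```

```text
698 ((550.580322265625, 217.68997192382812), (29.64667320251465, 14.75112533569336), 70.66902923583984) 0.18363332155449352
292 ((523.8615112304688, 222.00733947753906), (28.957500457763672, 69.22820281982422), 79.69780731201172) 0.14726097777085062
t 1.9 p [0.549  0.2201 0.2507] yaw -19.49 f [0.2 0.3 0.8] 0.999 0.0
shift [0.0115 0.0098 0.4934] turn 0.0012
```

View pics/w1.png

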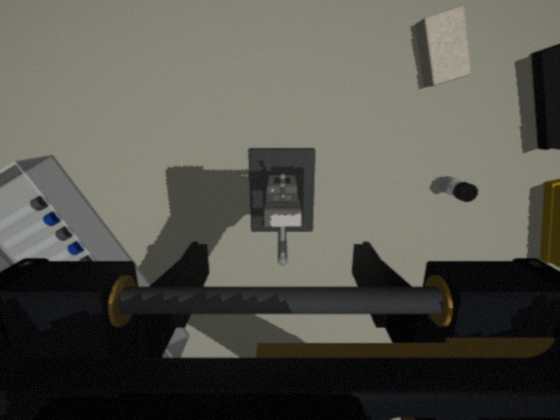

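Wrist view: the head (285,215) is centred between the fingers (190 and 370), with the shaft and post below it at (283,260). The measurement agrees with the earlier one: (0.5506, 0.2177). Descending and gripping.

Request:
{"fn": "jog_arm", "kwargs": {
  "plan": [
    {"fingers": 1, "translation": [0.012, 0.01, 0.2], "turn": 0},
    {"fingers": 1, "translation": [0.012, 0.01, 0.4], "turn": 0},
    {"fingers": 1, "translation": [0.012, 0.01, 0.49], "turn": 0},
    {"fingers": 1, "translation": [0.012, 0.01, 0.49], "turn": 0},
    {"fingers": -1, "translation": [0.012, 0.01, 0.49], "turn": 0},
    {"fingers": -1, "translation": [0.012, 0.01, 0.49], "turn": 0},
    {"fingers": -1, "translation": [0.012, 0.01, 0.49], "turn": 0},
    {"fingers": -1, "translation": [0.012, 0.01, 0.49], "turn": 0}
  ],
  "force": 6
}}

```text
t: 2.9
tool_pos: [0.5514, 0.2162, 0.153]
eef_rot: [-0.0, 0.985, -0.17, 0.0]
force: [0.6, 0.4, 0.6]
grip_width: 0.633
finger_force: 0.0
```

```bash
python3 -c "
from h import *
go([.5505,.2175,.152],-19.6)"
```

```text
t 2.9 p [0.5514 0.2162 0.153 ] yaw -19.6 f [0.6 0.4 0.6] 0.633 0.0
shift [-0.0063 -0.0046  0.005 ] turn 0.0
```

Request:
{"fn": "jog_arm", "kwargs": {
  "plan": [
    {"fingers": -1, "translation": [-0.005, -0.003, 0], "turn": 0},
    {"fingers": -1, "translation": [-0.005, -0.003, 0], "turn": 0},
    {"fingers": -1, "translation": [-0.005, -0.003, 0], "turn": 0},
    {"fingers": -1, "translation": [-0.005, -0.003, 0], "turn": 0},
    {"fingers": -1, "translation": [-0.005, -0.003, 0], "turn": 0},
    {"fingers": -1, "translation": [-0.005, -0.003, 0], "turn": 0},
    {"fingers": -1, "translation": [-0.005, -0.003, 0], "turn": 0}
  ]
}}

```text
t: 3.78
tool_pos: [0.5505, 0.2171, 0.1525]
eef_rot: [0.0, 0.985, -0.17, 0.0]
force: [0.6, 0.1, 1.0]
grip_width: 0.344
finger_force: 6.0
```

Gripped at 6 N. The tool can't tilt itself, so I'll raise the cartridge until the wire is mid-eye. Then I'll ease it back so its shoulder meets the post, which pivots the foot out to +x between the pads.

Request:
{"fn": "jog_arm", "kwargs": {
  "plan": [
    {"fingers": -1, "translation": [0, 0, -0.037], "turn": 0},
    {"fingers": -1, "translation": [-0.06, 0, -0.037], "turn": 0},
    {"fingers": -1, "translation": [-0.14, 0, -0.037], "turn": 0},
    {"fingers": -1, "translation": [-0.19, 0, -0.037], "turn": 0},
    {"fingers": -1, "translation": [-0.22, 0, -0.036], "turn": 0},
    {"fingers": -1, "translation": [-0.24, 0, -0.035], "turn": 0},
    {"fingers": -1, "translation": [-0.25, 0, -0.034], "turn": 0}
  ]
}}

```text
t: 4.65
tool_pos: [0.5037, 0.2341, 0.1597]
eef_rot: [-0.0, 0.985, -0.17, 0.001]
force: [1.6, -0.7, 0.2]
grip_width: 0.348
finger_force: 6.0
```

```bash
python3 - <<'E'
from h import *
c,W=cloud('side'); save(c,'s2.png',(180,270,330,410),4)
go([.5505,.2175,.152],-19.6)
E
```

```text
t 4.7 p [0.5036 0.2341 0.1596] yaw -19.59 f [0.9 0.2 0.9] 0.338 5.999976649763994
shift [ 0.2489 -0.0007  0.038 ] turn 0.0002
```

View pics/s2.png

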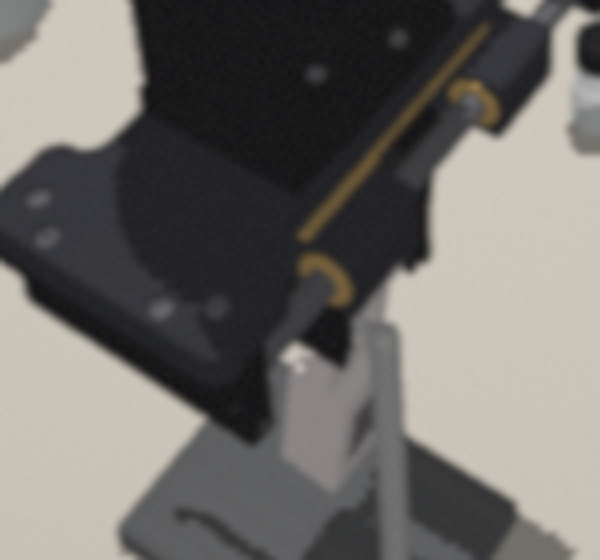

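The gripper covers most of the view. The body (320,420) is against the post (385,430) and the force is small. Continuing the tilt.

Request:
{"fn": "jog_arm", "kwargs": {
  "plan": [
    {"fingers": -1, "translation": [-0.02, 0, 0.003], "turn": 0},
    {"fingers": -1, "translation": [-0.04, 0, 0.007], "turn": 0},
    {"fingers": -1, "translation": [-0.06, 0, 0.011], "turn": 0},
    {"fingers": -1, "translation": [-0.08, 0, 0.015], "turn": 0},
    {"fingers": -1, "translation": [-0.09, 0, 0.018], "turn": 0},
    {"fingers": -1, "translation": [-0.09, 0, 0.018], "turn": 0}
  ]
}}

```text
t: 5.45
tool_pos: [0.4861, 0.2399, 0.1556]
eef_rot: [0.0, 0.985, -0.17, -0.0]
force: [0.6, -0.4, 0.5]
grip_width: 0.344
finger_force: 6.0
```

```bash
python3 - <<'E'
from h import *
go([.5505,.2175,.152],-19.6)
c,W=cloud('side'); save(c,'s3.png',(180,270,330,410),4)
np.savez('s3.npz',W=W,**c)
yaw=np.radians(-19.5); ex=np.array([np.cos(yaw),np.sin(yaw)]); ey=np.array([-ex[1],ex[0]])
P=W.reshape(-1,3); C=c['pixels'].reshape(-1,3).astype(int)
S=np.c_[(P[:,:2]-[.5285,.225])@ex,(P[:,:2]-[.5285,.225])@ey,P[:,2]]*1000
k=(abs(S[:,1])<25)&(abs(S[:,0])<70)&(S[:,2]>30)&(S[:,2]<200)
v,u=np.divmod(np.arange(len(P)),560)
idx=np.where(k&(v>330))[0]
for i in idx[::max(1,len(idx)//70)]: print(u[i],v[i],S[i].round(0),C[i])
E
```

```text
t 5.45 p [0.4861 0.2399 0.1556] yaw -19.58 f [ 0.6 -0.4  0.5] 0.344 5.999989009578712
shift [ 0.3408 -0.0023  0.0181] turn 0.0002
299 341 [-56. -22. 160.] [74 72 69]
297 344 [-55. -20. 156.] [76 74 71]
296 346 [-55. -17. 155.] [122 118 113]
278 358 [-56.  22. 180.] [36 33 31]
280 359 [-55.  16. 170.] [52 51 50]
279 360 [-56.  20. 174.] [29 29 28]
277 361 [-56.  23. 176.] [22 21 22]
274 362 [-51.  23. 170.] [36 36 39]
279 362 [-56.  20. 171.] [28 28 27]
276 363 [-54.  24. 172.] [22 21 22]
272 364 [-49.  24. 165.] [41 40 42]
277 364 [-55.  23. 170.] [23 21 22]
272 365 [-49.  24. 163.] [34 33 35]
277 365 [-56.  24. 169.] [20 19 22]
271 366 [-46.  23. 158.] [54 53 52]
276 366 [-54.  24. 166.] [21 22 23]
281 366 [-55.  15. 156.] [124 120 114]
274 367 [-51.  24. 162.] [35 34 34]
279 367 [-57.  21. 163.] [52 51 48]
274 368 [-51.  23. 158.] [55 54 52]
279 368 [-56.  21. 159.] [67 66 63]
274 369 [-52.  24. 158.] [79 77 75]
279 369 [-56.  21. 159.] [70 68 65]
275 370 [-53.  24. 157.] [78 77 77]
266 371 [-30.  13. 122.] [90 88 88]
276 371 [-39.   4. 116.] [92 91 91]
273 372 [-35.   6. 114.] [12
[... 1293 characters left out ...]
 63.] [99 99 99]
280 394 [-41.   1.  61.] [101 101 101]
278 395 [-39.   3.  60.] [108 108 108]
276 396 [-37.   5.  59.] [102 102 102]
281 396 [-40.  -3.  50.] [94 93 94]
278 397 [-39.   3.  55.] [108 107 107]
275 398 [-36.   6.  54.] [96 97 97]
280 398 [-41.   1.  52.] [103 103 103]
277 399 [-38.   4.  51.] [105 105 105]
274 400 [-32.   3.  40.] [93 93 95]
279 400 [-40.   2.  47.] [107 108 107]
277 401 [-38.   5.  47.] [105 105 105]
275 402 [-35.   5.  42.] [94 94 94]
280 402 [-41.   1.  42.] [102 102 103]
278 403 [-38.   3.  40.] [108 108 107]
276 404 [-36.   5.  38.] [99 98 99]
281 404 [-41.  -0.  34.] [96 95 96]
279 405 [-40.   3.  36.] [107 107 107]
277 406 [-37.   4.  31.] [105 105 104]
```

View pics/s3.png

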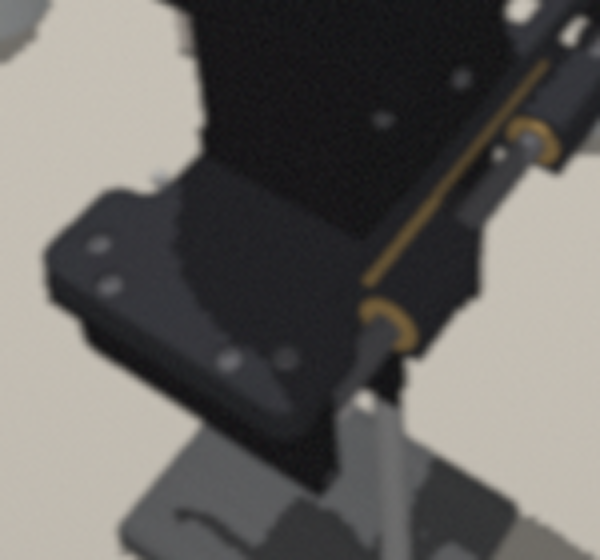

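The body has swung out behind the gripper, and the geometry gives about 27° of tilt. I'll lock it with a firmer grip and slide along the shaft.

Request:
{"fn": "jog_arm", "kwargs": {
  "plan": [
    {"fingers": -1, "translation": [0, 0, -0.003], "turn": 0},
    {"fingers": -1, "translation": [0, 0, -0.003], "turn": 0},
    {"fingers": -1, "translation": [0.06, 0, -0.003], "turn": 0},
    {"fingers": -1, "translation": [0.14, 0, -0.003], "turn": 0},
    {"fingers": -1, "translation": [0.22, 0, -0.003], "turn": 0},
    {"fingers": -1, "translation": [0.29, 0, -0.003], "turn": 0},
    {"fingers": -1, "translation": [0.32, 0, -0.003], "turn": 0},
    {"fingers": -1, "translation": [0.32, 0, -0.003], "turn": 0}
  ],
  "force": 30
}}

```text
t: 6.5
tool_pos: [0.547, 0.2181, 0.1561]
eef_rot: [0.0, 0.985, -0.171, -0.0]
force: [0.6, -0.6, -1.0]
grip_width: 0.339
finger_force: 30.0
```

```bash
python3 - <<'E'
from h import *
go([.5505,.2175,.152],-19.6)
c,W=cloud('side'); d,W2=cloud('wrist'); 
a=cv2.resize(c['pixels'][270:410,180:330,::-1],(400,373),interpolation=3); b=cv2.resize(d['pixels'][:,:,::-1],(400,300))
b=np.vstack([b,np.zeros((73,400,3),np.uint8)]); cv2.imwrite('pics/s4.png',np.hstack([a,b]))
yaw=np.radians(-19.5); ex=np.array([np.cos(yaw),np.sin(yaw)]); ey=np.array([-ex[1],ex[0]])
P=W.reshape(-1,3)
S=np.c_[(P[:,:2]-[.5285,.225])@ex,(P[:,:2]-[.5285,.225])@ey,P[:,2]]*1000
k=(S[:,1]<10)&(abs(S[:,1])<18)&(S[:,0]>0)&(S[:,0]<110)&(S[:,2]>30)&(S[:,2]<145)
v,u=np.divmod(np.arange(len(P)),560)
idx=np.where(k)[0]
print(len(idx))
for i in idx[::max(1,len(idx)//40)]: print(u[i],v[i],S[i].round(0),c['pixels'].reshape(-1,3)[i])
E
```

```text
t 6.5 p [0.547  0.2181 0.1561] yaw -19.64 f [ 0.6 -0.6 -1. ] 0.339 29.999736095778644
shift [ 0.0175 -0.0033  0.0203] turn -0.0004
38
239 331 [ 36. -15. 122.] [138 134 131]
219 333 [ 52.   6. 130.] [118 114 113]
218 334 [ 52.   9. 130.] [158 152 151]
219 334 [ 50.   8. 131.] [155 149 148]
219 335 [ 50.   9. 130.] [196 188 186]
220 335 [ 50.   8. 129.] [158 152 150]
238 335 [ 21.   2. 143.] [120 118 114]
219 336 [ 49.  10. 129.] [222 216 214]
220 336 [ 49.   9. 129.] [193 186 183]
220 337 [ 47.  10. 129.] [214 206 203]
242 337 [ 14.   3. 145.] [165 162 156]
243 337 [ 13.   2. 145.] [146 144 139]
243 338 [ 13.   3. 144.] [179 174 167]
246 339 [  8.   2. 144.] [157 154 148]
249 340 [  4.   1. 145.] [135 133 131]
226 341 [ 40.   7. 122.] [137 131 131]
227 341 [ 38.   7. 123.] [124 119 119]
248 341 [  5.   2. 143.] [184 179 171]
249 341 [  3.   3. 145.] [162 158 153]
226 342 [ 39.   9. 123.] [145 140 139]
227 342 [ 37.   9. 124.] [142 138 136]
228 342 [ 37.   7. 122.] [134 129 129]
229 342 [ 35.   7. 124.] [120 116 115]
250 342 [  2.   2. 143.] [172 168 161]
251 342 [  0.   2. 144.] [155 152 147]
226 343 [ 38.  10. 122.] [148 142 142]
227 343 [ 37.   9. 123.] [148 142 141]
228 343 [ 36.   8. 122.] [147 141 140]
229 343 [ 35.   7. 122.] [142 136 136]
230 343 [ 35.   6. 120.] [135 130 128]
228 344 [ 35.   9. 121.] [146 141 140]
229 344 [ 35.   8. 121.] [148 143 141]
230 344 [ 34.   6. 119.] [156 151 147]
228 345 [ 35.  10. 121.] [147 142 140]
229 345 [ 34.   8. 119.] [152 148 144]
225 350 [53.  0. 84.] [169 162 158]
224 351 [46.  9. 98.] [173 167 162]
223 352 [49.  8. 92.] [171 165 160]
```

View pics/s4.png

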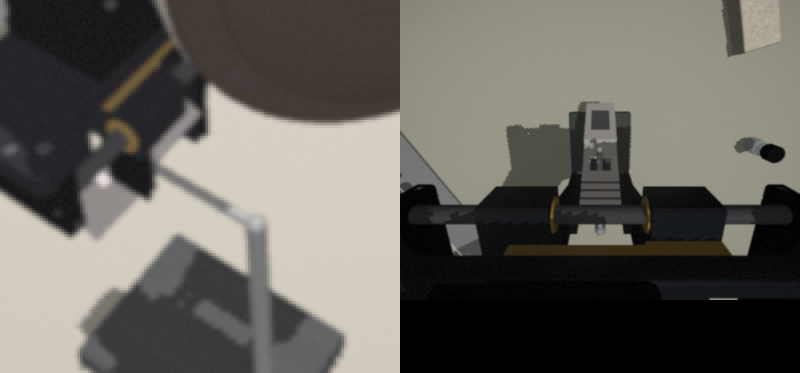

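Left, the wire runs into the eye below the fingers. Right, the wrist view shows the foot swung out at (600,120) and the barb through the eye at (600,155). The side depth points give about 26° of tilt, and the eye is 9.6 mm short of the bend. Easing over bend and barb.

Request:
{"fn": "jog_arm", "kwargs": {
  "plan": [
    {"fingers": -1, "translation": [0.025, 0, 0], "turn": 0},
    {"fingers": -1, "translation": [0.045, 0, -0.002], "turn": 0},
    {"fingers": -1, "translation": [0.055, 0, -0.017], "turn": 0},
    {"fingers": -1, "translation": [0.062, 0, -0.03], "turn": 0},
    {"fingers": -1, "translation": [0.068, 0, -0.043], "turn": 0}
  ]
}}

```text
t: 7.22
tool_pos: [0.5596, 0.2138, 0.1652]
eef_rot: [-0.0, 0.985, -0.17, 0.0]
force: [-0.9, 0.0, -1.4]
grip_width: 0.345
finger_force: 30.0
```

```bash
python3 - <<'E'
from h import *
go([.5505,.2175,.152],-19.6)
E
```

```text
t 7.22 p [0.5596 0.2138 0.1652] yaw -19.59 f [-0.9  0.  -1.4] 0.345 30.000011092051864
shift [-0.0492 -0.0019  0.0662] turn 0.0001
```

Request:
{"fn": "jog_arm", "kwargs": {
  "plan": [
    {"fingers": -1, "translation": [0.012, 0, -0.027], "turn": 0},
    {"fingers": -1, "translation": [0.022, 0, -0.047], "turn": 0},
    {"fingers": -1, "translation": [0.037, 0, -0.079], "turn": 0},
    {"fingers": -1, "translation": [0.055, 0, -0.118], "turn": 0},
    {"fingers": -1, "translation": [0.075, 0, -0.16], "turn": 0},
    {"fingers": -1, "translation": [0.12, 0, -0.26], "turn": 0},
    {"fingers": -1, "translation": [0.16, 0, -0.36], "turn": 0},
    {"fingers": -1, "translation": [0.16, 0, -0.5], "turn": 0},
    {"fingers": -1, "translation": [0.16, 0, -0.5], "turn": 0}
  ]
}}

```text
t: 8.35
tool_pos: [0.5911, 0.2035, 0.2679]
eef_rot: [-0.002, 0.985, -0.17, 0.002]
force: [-0.0, 0.2, -1.8]
grip_width: 0.341
finger_force: 30.0
```

```bash
python3 - <<'E'
from h import *
go([.5505,.2175,.152],-19.6)
c,W=cloud('side'); d,W2=cloud('wrist'); 
a=cv2.resize(c['pixels'][200:410,150:360,::-1],(400,400),interpolation=3); b=cv2.resize(d['pixels'][:,:,::-1],(400,300))
b=np.vstack([b,np.zeros((100,400,3),np.uint8)]); cv2.imwrite('pics/s5.png',np.hstack([a,b]))
p,R=pose(); T=(W2.reshape(-1,3)-p)@R*1000
C=d['pixels'].reshape(-1,3)
k=(abs(T[:,1])<13)&(T[:,0]>-40)&(T[:,0]<90)&(T[:,2]>-30)&(T[:,2]<120)
print(k.sum())
np.save('T5.npy',T[k])
for z in range(-20,110,8):
    q=k&(abs(T[:,2]-z)<3)
    if q.sum()>5: print(z,q.sum(),np.percentile(T[q,0],[5,50,95]).round(1),np.percentile(T[q,1],[5,95]).round(1))
E
```

```text
t 8.35 p [0.5911 0.2035 0.2679] yaw -19.6 f [-0.   0.2 -1.8] 0.341 29.999836175702512
shift [-0.2173  0.0047  0.5788] turn 0.0
5453
-20 518 [4.5 6.4 8.1] [-11.5  11.8]
-12 458 [ 9.  10.7 12.6] [-11.3  11.8]
-4 198 [11.8 12.6 13.6] [-11.8  11.8]
4 112 [14.4 16.1 18. ] [-12.7  12.6]
12 106 [18.7 20.5 22.3] [-12.5  12.5]
20 619 [17.4 24.5 34.6] [-11.  11.]
28 371 [27.8 37.  39.2] [-11.3  11.4]
36 249 [40.2 42.  43.9] [-11.5  11.7]
44 223 [44.8 46.5 48.2] [-11.2  11.9]
52 207 [49.2 50.9 52.7] [-11.6  11.4]
60 188 [53.7 55.4 56.8] [-11.7  12. ]
68 176 [57.9 59.8 61.2] [-11.5  11.6]
76 31 [61.3 61.4 61.5] [-11.3  10. ]
```

View pics/s5.png

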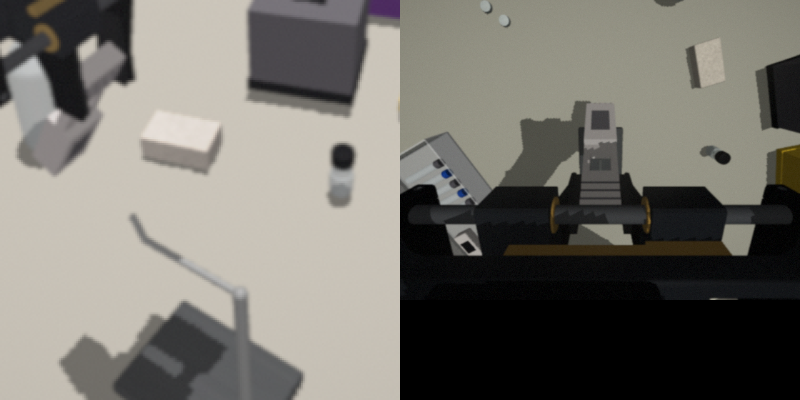

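Left, the hook is empty with the tip at (133,215). Right, the cartridge is held, foot out. Wrist depth gives 29° of tilt. To set it upright again I'll press its foot against the analyser's free +y wall, tool x facing −y, until it is flush.

Request:
{"fn": "jog_arm", "kwargs": {
  "plan": [
    {"fingers": -1, "translation": [0.02, 0.25, 0], "turn": 0.1},
    {"fingers": -1, "translation": [0.04, 0.5, 0], "turn": 0.2},
    {"fingers": -1, "translation": [0.06, 0.75, 0], "turn": 0.3},
    {"fingers": -1, "translation": [0.09, 1, 0], "turn": 0.4},
    {"fingers": -1, "translation": [0.09, 1, 0], "turn": 0.51},
    {"fingers": -1, "translation": [0.09, 1, 0], "turn": 0.62},
    {"fingers": -1, "translation": [0.09, 1, 0], "turn": 0.72},
    {"fingers": -1, "translation": [0.09, 1, 0], "turn": 0.793},
    {"fingers": -1, "translation": [0.09, 1, 0], "turn": 0.793}
  ]
}}

```text
t: 9.57
tool_pos: [0.5389, 0.0086, 0.2637]
eef_rot: [-0.001, -0.702, 0.713, 0.001]
force: [0.9, 0.7, -0.8]
grip_width: 0.344
finger_force: 30.0
```

```bash
cat >> h.py <<'E'
def tilt():
    d,W=cloud('wrist'); p,R=pose(); T=(W.reshape(-1,3)-p)@R*1000
    k=(abs(T[:,1])<11)&(T[:,0]>-30)&(T[:,0]<75)
    out=[]
    for z in range(38,90,6):
        q=k&(abs(T[:,2]-z)<3)
        if q.sum()>8: out.append((z,np.percentile(T[q,0],60)))
    o=np.array(out); 
    if len(o)>1: print('tilt',np.degrees(np.arctan(np.polyfit(o[:,0],o[:,1],1)[0])).round(1),'front x at TCP',np.polyval(np.polyfit(o[:,0],o[:,1],1),0).round(1),o.round(1).tolist())
    return d,W
E
python3 - <<'E'
from h import *
d,W=tilt()
go([.53,-.03,.146],-91)
P=W.reshape(-1,3); k=(P[:,2]>.105)&(P[:,2]<.12)&(P[:,0]>.45)&(P[:,0]<.61)&(P[:,1]<-.1)
print(k.sum(), P[k].min(0),P[k].max(0), cv2.minAreaRect(P[k][:,:2].astype(np.float32)*1000))
E
```

```text
tilt 27.6 front x at TCP 21.4 [[38.0, 41.1], [44.0, 44.3], [50.0, 47.5], [56.0, 51.0], [62.0, 54.3], [68.0, 57.4], [74.0, 59.4]]
t 9.62 p [0.539  0.0086 0.2639] yaw -90.85 f [-0.2 -0.1 -0.9] 0.342 29.99995711259544
shift [0.1933 0.0411 0.5896] turn 0.0017
7082 [ 0.46767248 -0.17334744  0.1050525 ] [ 0.58843135 -0.12476701  0.11853112] ((528.2412719726562, -149.6989288330078), (47.723480224609375, 120.43359375), 88.74877166748047)
```

Request:
{"fn": "jog_arm", "kwargs": {
  "plan": [
    {"fingers": -1, "translation": [0.12, 0.05, 0], "turn": 0.003},
    {"fingers": -1, "translation": [0.24, 0.05, 0.1], "turn": 0.003},
    {"fingers": -1, "translation": [0.24, 0.05, 0.3], "turn": 0.003},
    {"fingers": -1, "translation": [0.24, 0.05, 0.5], "turn": 0.003},
    {"fingers": -1, "translation": [0.24, 0.05, 0.59], "turn": 0.003},
    {"fingers": -1, "translation": [0.24, 0.05, 0.59], "turn": 0.003}
  ]
}}

```text
t: 10.38
tool_pos: [0.5275, -0.0394, 0.1452]
eef_rot: [-0.002, -0.7, 0.714, 0.001]
force: [0.7, 0.0, -0.6]
grip_width: 0.341
finger_force: 30.0
```

Request:
{"fn": "jog_arm", "kwargs": {
  "plan": [
    {"fingers": -1, "translation": [0.08, 0, 0], "turn": 0},
    {"fingers": -1, "translation": [0.14, 0, 0], "turn": 0},
    {"fingers": -1, "translation": [0.2, 0, 0], "turn": 0},
    {"fingers": -1, "translation": [0.25, 0, 0], "turn": 0},
    {"fingers": -1, "translation": [0.3, 0, 0], "turn": 0},
    {"fingers": -1, "translation": [0.34, 0, 0], "turn": 0},
    {"fingers": -1, "translation": [0.36, 0, 0], "turn": 0},
    {"fingers": -1, "translation": [0.37, 0, 0], "turn": 0},
    {"fingers": -1, "translation": [0.37, 0, 0], "turn": 0}
  ],
  "force": 10
}}

```text
t: 11.5
tool_pos: [0.5271, -0.1132, 0.1468]
eef_rot: [-0.0, -0.7, 0.715, 0.0]
force: [-0.2, 1.1, -0.2]
grip_width: 0.349
finger_force: 10.0
```

```bash
python3 - <<'E'
from h import *
d,W=tilt()
go([.529,-.116,.146],-91.2)
E
```

```text
tilt 18.8 front x at TCP 34.2 [[38.0, 31.9], [44.0, 66.8], [50.0, 53.0], [56.0, 51.7], [62.0, 53.3], [68.0, 65.9], [74.0, 51.6], [80.0, 51.9], [86.0, 70.8]]
t 11.55 p [ 0.5271 -0.1131  0.1468] yaw -91.22 f [-0.   0.1 -0.7] 0.345 10.000036190031096
shift [ 0.0141 -0.0099  0.0041] turn -0.0002
```

Request:
{"fn": "jog_arm", "kwargs": {
  "plan": [
    {"fingers": -1, "translation": [0.01, 0, 0], "turn": 0},
    {"fingers": -1, "translation": [0.018, 0, 0], "turn": 0},
    {"fingers": -1, "translation": [0.018, 0, 0], "turn": 0}
  ]
}}

```text
t: 11.92
tool_pos: [0.5271, -0.1166, 0.147]
eef_rot: [0.0, -0.699, 0.715, 0.0]
force: [-0.2, 1.9, -0.3]
grip_width: 0.346
finger_force: 10.0
```

Request:
{"fn": "jog_arm", "kwargs": {
  "plan": [
    {"fingers": -1, "translation": [-0.1, 0, 0], "turn": 0},
    {"fingers": -1, "translation": [-0.1, 0, -0.2], "turn": 0},
    {"fingers": -1, "translation": [-0.1, 0, -0.45], "turn": 0},
    {"fingers": -1, "translation": [-0.1, 0, -0.55], "turn": 0},
    {"fingers": -1, "translation": [-0.1, 0, -0.55], "turn": 0}
  ]
}}

```text
t: 12.55
tool_pos: [0.5283, -0.0969, 0.2586]
eef_rot: [0.001, -0.699, 0.715, -0.001]
force: [0.2, 0.6, -1.1]
grip_width: 0.346
finger_force: 10.0
```

```bash
python3 - <<'E'
from h import *
d,W=tilt()
go([.529,-.181,.26],-1.2)
P=W.reshape(-1,3); k=(P[:,2]>.105)&(P[:,2]<.12)&(P[:,0]>.45)&(P[:,0]<.61)&(P[:,1]<-.1)
print(k.sum(), cv2.minAreaRect(P[k][:,:2].astype(np.float32)*1000))
E
```

```text
tilt -0.4 front x at TCP 10.5 [[38.0, 10.1], [44.0, 10.2], [50.0, 10.2], [56.0, 10.1], [62.0, 10.1], [68.0, 10.0], [74.0, 10.0], [80.0, 9.9], [86.0, 9.8]]
t 12.6 p [ 0.5273 -0.0968  0.2567] yaw -91.25 f [-0.7 -0.2 -0.3] 0.342 9.999774234602228
shift [ 0.4207 -0.0177 -0.0164] turn -1.0005
13280 ((527.62939453125, -181.4595489501953), (109.82657623291016, 120.63373565673828), 88.72583770751953)
```

Upright again (−0.4°), and the analyser is at (0.5276, −0.1815) with yaw −1.3°. Now moving over the shaft and turning back.

Request:
{"fn": "jog_arm", "kwargs": {
  "plan": [
    {"fingers": -1, "translation": [0.1, 0, 0], "turn": -0.11},
    {"fingers": -1, "translation": [0.2, 0, 0], "turn": -0.22},
    {"fingers": -1, "translation": [0.3, 0, 0], "turn": -0.33},
    {"fingers": -1, "translation": [0.42, 0, 0], "turn": -0.44},
    {"fingers": -1, "translation": [0.42, 0, 0], "turn": -0.55},
    {"fingers": -1, "translation": [0.42, 0, 0], "turn": -0.66},
    {"fingers": -1, "translation": [0.42, 0, 0], "turn": -0.77},
    {"fingers": -1, "translation": [0.42, 0, 0], "turn": -0.88},
    {"fingers": -1, "translation": [0.42, 0, 0], "turn": -1},
    {"fingers": -1, "translation": [0.42, 0, 0], "turn": -1}
  ]
}}

```text
t: 13.85
tool_pos: [0.5249, -0.1807, 0.2549]
eef_rot: [-0.0, 1.0, -0.012, -0.002]
force: [0.5, -0.4, 1.0]
grip_width: 0.341
finger_force: 10.0
```

```bash
python3 - <<'E'
from h import *
d,W=tilt()
go([.5285,-.1815,.225],-1.25)
P=W.reshape(-1,3); k=(P[:,2]>.103)&(P[:,2]<.122)&(P[:,0]>.45)&(P[:,0]<.61)&(P[:,1]<-.1)&(P[:,1]>-.27)
print(k.sum(), cv2.minAreaRect(P[k][:,:2].astype(np.float32)*1000))
t=imaging.capture('side'); a=cv2.resize(t['pixels'][90:300,200:410,::-1],(400,400)); b=cv2.resize(d['pixels'][:,:,::-1],(400,300))
b=np.vstack([b,np.zeros((100,400,3),np.uint8)]); cv2.imwrite('pics/s6.png',np.hstack([a,b]))
E
```

```text
tilt 0.5 front x at TCP 10.3 [[38.0, 9.9], [44.0, 11.0], [50.0, 11.1], [56.0, 11.1], [62.0, 10.9], [68.0, 11.0], [74.0, 11.0], [80.0, 10.9], [86.0, 10.7]]
t 13.9 p [ 0.525  -0.1807  0.2553] yaw -1.42 f [-0.5 -1.5 -1.2] 0.344 9.999690771801397
shift [0.0179 0.0036 0.1514] turn -0.0019
9008 ((527.9189453125, -181.70599365234375), (110.36285400390625, 120.26283264160156), 88.85453796386719)
```

View pics/s6.png

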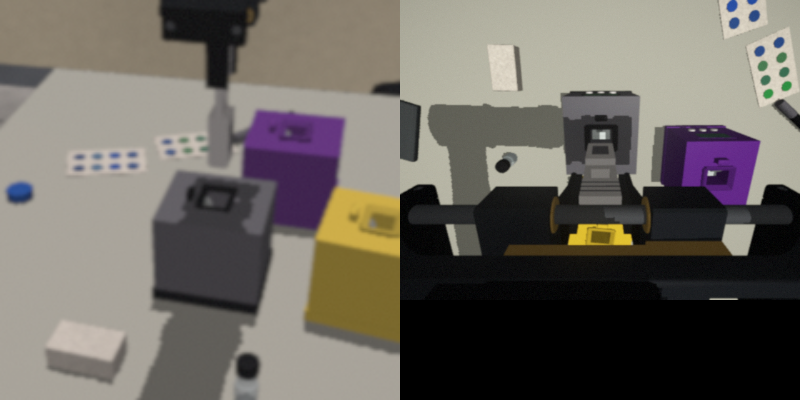

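The cartridge hangs upright directly over the grey analyser's mouth (side 215,195; wrist 600,130). A 3 mm correction is needed, then insertion.

Request:
{"fn": "jog_arm", "kwargs": {
  "plan": [
    {"fingers": -1, "translation": [0.014, 0.005, 0], "turn": -0.001},
    {"fingers": -1, "translation": [0.014, 0.005, 0.1], "turn": -0.001},
    {"fingers": -1, "translation": [0.014, 0.005, 0.18], "turn": -0.001},
    {"fingers": -1, "translation": [0.014, 0.005, 0.22], "turn": -0.001},
    {"fingers": -1, "translation": [0.014, 0.005, 0.25], "turn": -0.001},
    {"fingers": -1, "translation": [0.014, 0.005, 0.28], "turn": -0.001},
    {"fingers": -1, "translation": [0.014, 0.005, 0.31], "turn": -0.001},
    {"fingers": -1, "translation": [0.014, 0.005, 0.34], "turn": -0.001},
    {"fingers": -1, "translation": [0.014, 0.005, 0.34], "turn": -0.001}
  ],
  "force": 15
}}

```text
t: 15.08
tool_pos: [0.5283, -0.1819, 0.1884]
eef_rot: [0.0, 1.0, -0.01, -0.0]
force: [-1.8, -0.6, -1.0]
grip_width: 0.344
finger_force: 15.0
```

```bash
python3 - <<'E'
from h import *
d,W=tilt()
go([.528,-.1816,.127],-1.25)
P=W.reshape(-1,3); p,R=pose(); T=(P-p)@R*1000
k=(abs(T[:,1])<11)&(abs(T[:,0])<14)&(T[:,2]<0)&(T[:,2]>-60); print('head z',np.percentile(T[k,2],[2,10,50]).round(1))
print(robot.get_obs()['wrist_torque'])
E
```

```text
tilt 22.8 front x at TCP -8.4 [[38.0, 9.7], [44.0, 10.2], [50.0, 10.2], [56.0, 10.1], [62.0, 10.1], [68.0, 33.2], [74.0, 19.5], [80.0, 47.2], [86.0, 9.4]]
t 15.12 p [ 0.5283 -0.1819  0.1885] yaw -1.15 f [-0.8 -0.9 -1.1] 0.338 14.999907379969954
shift [-0.0013 -0.0014  0.3073] turn 0.0011
head z [-31.9 -31.4 -25.5]
[-0.46779096  0.26332742  0.0381749 ]
```

Request:
{"fn": "jog_arm", "kwargs": {
  "plan": [
    {"fingers": -1, "translation": [0, 0, 0], "turn": 0},
    {"fingers": -1, "translation": [0, 0, 0.03], "turn": 0},
    {"fingers": -1, "translation": [0, 0, 0.08], "turn": 0},
    {"fingers": -1, "translation": [0, 0, 0.13], "turn": 0},
    {"fingers": -1, "translation": [0, 0, 0.18], "turn": 0},
    {"fingers": -1, "translation": [0, 0, 0.23], "turn": 0},
    {"fingers": -1, "translation": [0, 0, 0.27], "turn": 0},
    {"fingers": -1, "translation": [0, 0, 0.295], "turn": 0},
    {"fingers": -1, "translation": [0, 0, 0.305], "turn": 0},
    {"fingers": -1, "translation": [0, 0, 0.305], "turn": 0}
  ],
  "force": 50
}}

```text
t: 16.38
tool_pos: [0.5288, -0.1818, 0.1283]
eef_rot: [0.0, 1.0, -0.01, 0.0]
force: [-2.6, 0.8, 6.9]
grip_width: 0.343
finger_force: 50.0
```

```bash
cat >> h.py <<'E'
def head():
    d,W=cloud('wrist'); P=W.reshape(-1,3); p,R=pose(); T=(P-p)@R*1000
    k=(abs(T[:,1])<11)&(abs(T[:,0])<14)&(T[:,2]<0)&(T[:,2]>-60); print('head z',np.percentile(T[k,2],[2,10,50]).round(1),'world',P[k][:,2].max())
E
python3 - <<'E'
from h import *
head(); go([.528,-.1816,.127],-1.25); print(robot.get_obs()['wrist_torque'])
E
```

```text
head z [-31.9 -31.3 -25.6] world 0.16145578268700145
t 16.43 p [ 0.5289 -0.1818  0.1284] yaw -1.12 f [-2.2  0.8  7. ] 0.344 50.00207332894206
shift [-0.0043 -0.0008  0.0068] turn 0.0015
[0.37166199 1.02235603 0.02391949]
```

Request:
{"fn": "jog_arm", "kwargs": {
  "plan": [
    {"fingers": -1, "translation": [0, 0, 0.005], "turn": 0},
    {"fingers": -1, "translation": [0, 0, 0.01], "turn": 0},
    {"fingers": -1, "translation": [0, 0, 0.01], "turn": 0},
    {"fingers": -1, "translation": [0, 0, 0.01], "turn": 0}
  ]
}}

```text
t: 16.92
tool_pos: [0.529, -0.1818, 0.1272]
eef_rot: [0.0, 1.0, -0.01, 0.001]
force: [-3.7, 1.6, 10.4]
grip_width: 0.341
finger_force: 50.0
```

Request:
{"fn": "jog_arm", "kwargs": {
  "plan": [
    {"fingers": -1, "translation": [0, 0, 0], "turn": 0},
    {"fingers": -1, "translation": [0, 0, -0.01], "turn": 0},
    {"fingers": -1, "translation": [0, 0, -0.015], "turn": 0},
    {"fingers": -1, "translation": [0, 0, -0.015], "turn": 0}
  ],
  "force": 8
}}

```text
t: 17.42
tool_pos: [0.5304, -0.1819, 0.13]
eef_rot: [0.0, 1.0, -0.01, 0.002]
force: [-0.0, 1.0, 6.8]
grip_width: 0.345
finger_force: 8.0
```

```bash
python3 - <<'E'
from h import *
head(); go([.528,-.1816,.127],-1.25); print(robot.get_obs()['wrist_torque'])
E
```

```text
head z [-32.3 -31.7 -26.1] world 0.16339142136127982
t 17.48 p [ 0.5304 -0.1819  0.13  ] yaw -1.1 f [-0.7  1.5  6.5] 0.344 8.000374951498088
shift [-0.0122 -0.0014  0.015 ] turn 0.0017
[0.24582424 0.30567278 0.01894595]
```

Request:
{"fn": "jog_arm", "kwargs": {
  "plan": [
    {"fingers": -1, "translation": [0, 0, -0.006], "turn": 0},
    {"fingers": -1, "translation": [0, 0, -0.012], "turn": 0},
    {"fingers": -1, "translation": [0, 0, -0.012], "turn": 0}
  ]
}}

```text
t: 17.85
tool_pos: [0.5294, -0.1817, 0.1304]
eef_rot: [-0.0, 1.0, -0.01, 0.001]
force: [5.2, -2.2, -5.9]
grip_width: 0.345
finger_force: 8.0
```

```bash
python3 - <<'E'
from h import *
head(); go([.528,-.1816,.127],-1.25)
E
```

```text
head z [-32.2 -31.6 -26.2] world 0.16299074402465763
t 17.9 p [ 0.5293 -0.1817  0.1304] yaw -1.15 f [ 6.2 -1.4 -6.5] 0.347 7.999583650671411
shift [-0.0067 -0.0002  0.0169] turn 0.0011
```

The force flipped to −6 N with the tool held at 0.1304, so the catch is holding the shoulder. I'll relieve it, open and retreat.

Request:
{"fn": "jog_arm", "kwargs": {
  "plan": [
    {"fingers": -1, "translation": [-0.002, 0, 0.006], "turn": 0},
    {"fingers": -1, "translation": [-0.002, 0, 0.006], "turn": 0},
    {"fingers": 0.6, "translation": [-0.002, 0, 0.006], "turn": 0},
    {"fingers": 0.6, "translation": [-0.002, 0, 0.006], "turn": 0},
    {"fingers": 0.6, "translation": [-0.002, 0, 0.006], "turn": 0},
    {"fingers": 0.6, "translation": [-0.002, 0, 0.006], "turn": 0},
    {"fingers": 0.6, "translation": [-0.002, 0, 0.006], "turn": 0}
  ]
}}

```text
t: 18.77
tool_pos: [0.528, -0.1818, 0.1302]
eef_rot: [-0.0, 1.0, -0.01, -0.0]
force: [-0.3, -0.3, -0.6]
grip_width: 0.775
finger_force: 0.0
```

Request:
{"fn": "jog_arm", "kwargs": {
  "plan": [
    {"fingers": 0.6, "translation": [0, 0, -0.1], "turn": 0},
    {"fingers": 0.6, "translation": [0, 0, -0.3], "turn": 0},
    {"fingers": 0.6, "translation": [0, 0, -0.6], "turn": 0},
    {"fingers": 0.6, "translation": [0, 0, -0.75], "turn": 0},
    {"fingers": 0.6, "translation": [0, 0, -0.75], "turn": 0}
  ]
}}

```text
t: 19.4
tool_pos: [0.5293, -0.182, 0.2833]
eef_rot: [0.0, 1.0, -0.01, 0.003]
force: [0.5, 0.9, -0.4]
grip_width: 0.801
finger_force: 0.0
```

```bash
python3 - <<'E'
from h import *
go([.528,-.1816,.127],-1.25)
d,W=cloud('wrist'); P=W.reshape(-1,3)
k=(abs(P[:,0]-.5285)<.025)&(abs(P[:,1]+.1817)<.025)&(P[:,2]>.15)&(P[:,2]<.2)
print(k.sum(),np.median(P[k],0) if k.any() else '', cv2.minAreaRect(P[k&(P[:,2]>.155)][:,:2].astype(np.float32)*1000) if k.any() else '', P[k][:,2].max())
t=imaging.capture('side'); a=cv2.resize(t['pixels'][90:300,200:410,::-1],(400,400)); b=cv2.resize(d['pixels'][:,:,::-1],(400,300))
b=np.vstack([b,np.zeros((100,400,3),np.uint8)]); cv2.imwrite('pics/s7.png',np.hstack([a,b]))
E
```

```text
t 19.4 p [ 0.5293 -0.182   0.2833] yaw -1.13 f [ 0.5  0.9 -0.4] 0.801 0.0
shift [-0.0119 -0.0025  0.7815] turn 0.0013
485 [ 0.53175986 -0.18153562  0.16142435] ((530.2271728515625, -181.53070068359375), (30.028076171875, 13.939908027648926), 89.08843994140625) 0.1634216772097954
```

View pics/s7.png

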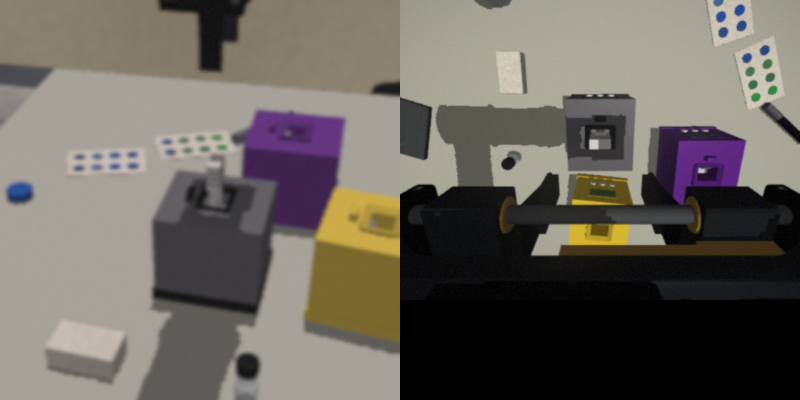

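The released cartridge stands in the grey analyser (215,185). Its head top is at 0.161 m, so the underside is at about 0.035 m: latched. Handing in.

```bash
python3 -c "
from plant import robot
print(robot.job_done())"
```

```text
the job is handed in; nothing more can be done
None
```

The cartridge came off the hook with only small forces seen, and it now stands latched and upright in the grey analyser. The gripper is clear, the bottle, carton and vial were left alone, and I handed the job in at about 19.5 s; no verdict was returned.

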